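# Flip the odd coaster on the hall console

### The arm

A 6-joint arm with a two-finger parallel gripper is mounted at the origin on the work surface. World frame = base frame: x ahead of the robot, y to its left, z up, the work surface at z = 0. Lengths are in m, angles in degrees, forces in N, time in s.
With the tool pointing down it reaches from about 0.4 to 0.825 m from the base axis. Payload 7 kg.
Tool frame: the origin (TCP) lies at the very end of the fingers, on their centre line; the grasp point (between the pads) lies hold_point_z behind it (hold_point_z is the distance from the TCP to the grasp point, in m); z points along the fingers, y is the direction in which the jaws open and shut (so a half turn about z gives the same grasp; the last joint's range is limited). The gripper opens to 88 mm and grips with 3 to 60 N. Pads are 19 mm wide; open, the fingers measure 130 mm over their backs; the gripper's body (78 mm by 193 mm) begins 47 mm behind the grasp point.
Start: joints at [-58.894, 20.546, 0.682, 0, -70.136, -16.507], TCP at [0.17, -0.653, 0.196] pointing down, gripper open.
Joint ranges: [-176.03, 176.03], [-82.01, 121.73], [-58.28, 71.71], [-173.87, 95.51], [-174.79, -0.11], [-173.66, 173.66]. Speed limits (degrees/s): [136.94, 136.94, 172.46, 180, 180, 180].

### API

Orientations are given as [roll, pitch, yaw] about the fixed x, y, z axes, in that order (R = Rz(yaw) Ry(pitch) Rx(roll)).
In Python, from plant import get_obs, snapshot, close_job, hold_point_z gives the robot as it stands. The module is installed in compiled form; this text tells all that it offers.
- The arm moves only by the tool jog_arm, never from a script. Its argument "commands" is a list of rows, each a list of 4 numbers: the shift along the world's x, y, z in mm, then the turn about the world's z in degrees. In form: [[x, y, z, turn], ...]. A call has exactly 10 rows; each row shifts and turns the commanded pose from where the row before left it; what a row does not reach is not made up. A row lasts 1/12 s, in which the tool goes at most 41.7 mm and 7.16 degrees, less where a joint would pass 70% of its speed; a pose out of reach is approached as far as the arm can. A call is refused whole if a number of a shift passes 41.7 or a number of a turn 7.16, either way. A call with a gripper value outside its range is refused whole. "fingers" is the finger opening in mm, from 0 to 87.6, set as the call begins (left out, the last holds). The fingers move at their own pace and stop on an object; the grip force is fixed at half the most. Time passes only in rows, so rows that do not move let the fingers close, or fill a call up. It gives the time, the measured TCP pose, the force and the opening at its end, in the units of the state.
- get_obs(): the state, without advancing time (a new reading comes with each control period).
- snapshot(name): name is "scene" or "side" or "wrist"; returns a dict with "image" (420x560x3 uint8, red, green, blue), "fov_y" (degrees; the focal length in pixels is half the picture's height over the tangent of half this angle, whatever the lens; pixels are square), "cx", "cy" (the principal point, pixels), "rvec" (rotation vector, rad) and "tvec" (3), from world to camera coordinates, as OpenCV has them; the wrist camera has in their place "mount" (4x4, takes a point from camera to tool coordinates, whose origin is the TCP and whose axes are the flange's). Camera axes: x right, y down, z forward; pixel columns grow to the right and rows downward; lengths in m; the calibration is good to about 2 mm. The wrist camera is an equidistant fisheye: a pixel r from the principal point sees the ray r / f radians off the axis. A picture is of the moment at which its call begins: read the wrist's pose just before it. There is no depth.
- close_job(): hands the job in, once; it reports no verdict.
The state is a dict: "clock": time; "joint_pos": joint angles; "qvel": joint speeds; "tau": joint torques, N m; "tool_pos": TCP position; "orientation": TCP orientation; "force": force on the tool from outside, world axes, zero at the start; "moment": the same for the moment, N m; "opening": finger opening in m.
Only numpy, scipy, OpenCV 4.12 (cv2) and the standard library are available. Lean on these libraries where they do the work, as an engineer would, in place of code of your own. Each camera call takes 0.05 s, during which the arm holds its last target.

### The job

Guests are coming and all three reversible coasters on the console table should show their white side, but one still lies with its terracotta-red side up. Take the spatula by its handle, slip the blade under that coaster's overhanging rim and tip it over so that it lies flat on the table white side up, close to where it was (right beside its old place is fine); do not touch it with the gripper and leave the other two coasters where they are. Then lay the spatula back down on the table the way it lay, blade flat, and let go of it.

Things in the scene. Friction and masses are not known exactly. Their poses are not given: they have to be found in the camera images.
- spatula: offset spatula, 0.15 kg, lying on its flat blade and rear foot. Origin on the table under mid-grip; +x to the blade's tip, +z up. Steel blade x 70 to 150 mm, 62 wide, 2.5 thick, underside z 0; thin neck up to the grip: wooden bar x -50 to 40 mm, 18 wide (y), z 40 to 60, air beneath; pinch across y from above near x 0 to 10. Brass foot bends down to the table at x -85. Coasters' -y side is clear but for it.
- coaster: odd coaster, 0.12 kg: wooden disc 100 mm across, 6 thick, a pad 56 across, 7 thick on each face (20 in all), red pad up, white below: rim overhangs 22 all round, 7 above the table. Origin: centre of the white pad's outer face; +z to the red pad (up at first, down once flipped, origin then 20 up). Raised at one rim, it tips on the opposite rim and topples past upright, landing 100 to 140 mm on.
- coaster_2: another coaster, same shape, already white pad up; origin at the centre of its underside, +z up. Leave it alone. The three stand in a row along x about 120 mm apart, any of them the odd one; the table on their +y side is clear for 250 mm from their centres.
- coaster_3: the third coaster, same shape, already white pad up; origin at the centre of its underside, +z up. Leave it alone.
Things that resemble listed ones, but are neither listed nor needed, are in the scene too. Of the things that look like the spatula, take the one that is farthest from the robot's base at the start.

How it is judged (in metres and radians):
On the way, in this order (a step that is already met when the one before it is completed fails the run):
1. the spatula tips the red-side-up coaster (more than 20 degrees, on the blade) (angle between coaster's own z axis and vertical above 0.35 rad and contact force between spatula and coaster above 0.05 N), for 0.05 s.
2. the coaster has turned over, white side up, flat on the table (angle between coaster's own z axis and vertical above 2.97 rad and height (world z) of coaster below 0.026 m), for 0.2 s.
At the end, for the whole second after the job is handed in: The odd coaster lies white side up, flat on the table (10 degrees), at rest, under 250 mm from its start; the spatula lies flat on the table (10 degrees, 10 mm), released, at rest; the other two coasters are within 30 mm of their places (all of step 2 and height (world z) of coaster above 0.015 m and distance of coaster from where it was at the start of the episode below 0.25 m and linear speed of each of coaster, spatula below 0.02 m/s and angle between spatula's own z axis and vertical below 0.17 rad and height (world z) of spatula between -0.01 and 0.012 m and distance of each of coaster_2, coaster_3 from where it was at the start of the episode below 0.03 m); the robot touches nothing.
It fails at once if the gripper or arm touches the odd coaster (contact force between any of the fingers, the arm and coaster above 0.5 N).
It fails at once if another coaster is pushed more than 30 mm or tipped (distance of any of coaster_2, coaster_3 from where it was at the start of the episode above 0.03 m or angle between any of coaster_2, coaster_3's own z axis and vertical above 0.5 rad).
It also fails if it takes over 54 s, if anything falls off the work surface, if the arm or the gripper's body presses on something with over 40 N, if the wrist force passes 120 N, or if a joint passes its speed limit or range.

## Working session

There is one attempt and no reset: what is moved stays moved. The work goes in short steps, Python scripts to look and compute and a tool call to move; the robot and the scene stay as the last step left them, time stands still between calls to the robot, and variables do not carry over. Pictures are saved under pics/ and viewed, and the job is handed in when it is done.

Besides the shell and the picture viewer there is one more tool, called after "Request:" by a JSON object that holds its "name" and its "arguments", one argument or row to a line. jog_arm: Moves the arm, as the interface text tells. Its arguments: {"type":"object","properties":{"commands":{"type":"array","items":{"type":"array","items":{"type":"number"}}},"fingers":{"type":"number"}},"required":["commands"]}

```bash
mkdir -p pics; python3 - <<'E'
from plant import get_obs, snapshot, hold_point_z
import cv2, numpy as np
o=get_obs(); print(o, hold_point_z)
for n in ["scene","side","wrist"]:
    s=snapshot(n); cv2.imwrite(f"pics/{n}0.png",s["image"][:,:,::-1]); print(n,{k:(v if not hasattr(v,'tolist') else v.tolist()) for k,v in s.items() if k!="image"})
    import pickle; pickle.dump(s,open(f"{n}0.pkl","wb"))
E
```

```text
{'clock': 0.0, 'joint_pos': array([-5.88948823e+01,  2.05928094e+01,  6.32803038e-01, -2.03442622e-02,
       -7.01356269e+01, -1.65055972e+01]), 'qvel': array([-0.02285381, -0.05956139, -0.01792879, -0.13811395,  0.07234726,
       -0.03179242]), 'tau': array([-1.87415446e-05, -5.82722068e+01,  2.93061233e+01,  6.99689895e+00,
        6.94057730e-03, -1.61921876e-04]), 'tool_pos': array([ 0.16995632, -0.65268541,  0.19499914]), 'orientation': array([ 1.79902874e+02, -8.83636085e-03, -1.65407401e+02]), 'force': array([ 0.24825458,  0.71828099, -0.00712053]), 'moment': array([-0.01366977,  0.06812167, -0.02325217]), 'opening': 0.08756234986356361} 0.0188
scene {'fov_y': 47.94404935377838, 'cx': 272.99054939656986, 'cy': 205.8889516033758, 'rvec': [2.0162710246104587, 1.3922696616523462, -0.5759982484580252], 'tvec': [-0.15324364954438724, -0.3151684208208407, 1.2142513650185665]}
side {'fov_y': 57.737185671958166, 'cx': 288.29574499621083, 'cy': 211.05924604128404, 'rvec': [2.1819718782390254, -0.16741767248048028, 0.07505522159423966], 'tvec': [-0.48419857620535994, 0.0578096289109584, 0.7260044787036061]}
wrist {'fov_y': 65.70646984690485, 'cx': 278.06759818891317, 'cy': 210.79679880830525, 'mount': [[0.0007374471372941601, -0.9690965222376144, -0.2466807385238669, 0.06617514617616223], [0.9999997230344106, 0.0006898630632820949, 0.0002793207042102308, -0.0005192844333504754], [-0.00010051279310822154, -0.24668087618604456, 0.9690967625687663, -0.18886300145679635], [0.0, 0.0, 0.0, 1.0]]}
```

View pics/scene0.png

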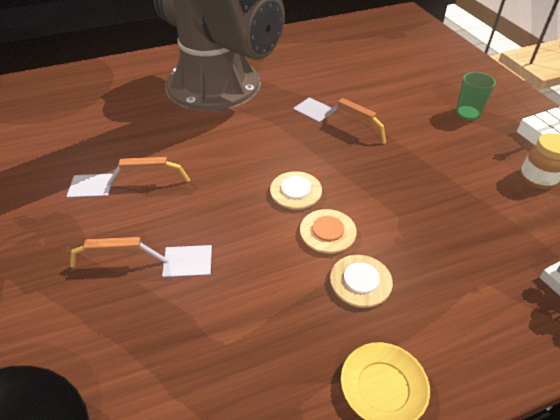

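View pics/side0.png

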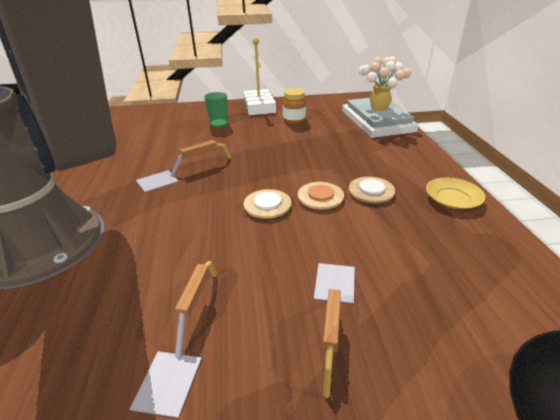

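View pics/wrist0.png

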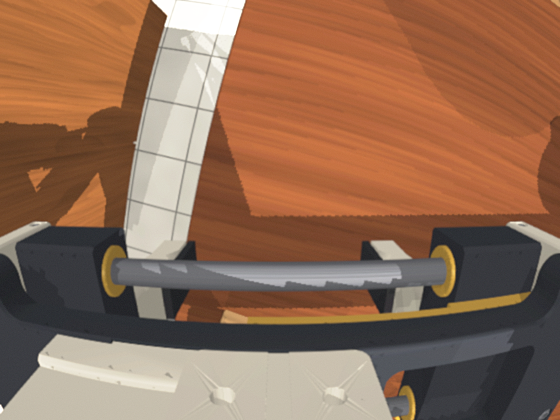

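```bash
cat > h.py <<'E'
import numpy as np, cv2, pickle
def K(s):
    f=s["image"].shape[0]/2/np.tan(np.radians(s["fov_y"]/2)); return np.array([[f,0,s["cx"]],[0,f,s["cy"]],[0,0,1.]])
def ray(s,uv):
    R,_=cv2.Rodrigues(np.array(s["rvec"],float)); t=np.array(s["tvec"],float)
    d=R.T@np.linalg.solve(K(s),np.array([uv[0],uv[1],1.])); return -R.T@t, d/np.linalg.norm(d)
def onz(s,uv,z):
    c,d=ray(s,uv); return c+d*(z-c[2])/d[2]
def tri(rs):
    A=sum(np.eye(3)-np.outer(d,d) for c,d in rs); b=sum((np.eye(3)-np.outer(d,d))@c for c,d in rs)
    p=np.linalg.solve(A,b); return p,[np.linalg.norm((np.eye(3)-np.outer(d,d))@(p-c))*1000 for c,d in rs]
def proj(s,P): return cv2.projectPoints(np.atleast_2d(np.array(P,float)),np.array(s["rvec"],float),np.array(s["tvec"],float),K(s),None)[0].reshape(-1,2)
E
python3 - <<'E'
from h import *
a=pickle.load(open("scene0.pkl","rb"));b=pickle.load(open("side0.pkl","rb"))
for n,u,v in [("c1",(296,187),(267,201)),("c2",(328,229),(321,192)),("c3",(361,277),(372,187))]:
    print(n,tri([ray(a,u),ray(b,v)]),onz(a,u,.02),onz(b,v,.02))
cv2.imwrite("pics/crs.png",cv2.resize(a["image"][215:295,50:230,::-1],None,fx=4.4,fy=4.4,interpolation=cv2.INTER_CUBIC))
cv2.imwrite("pics/crb.png",cv2.resize(b["image"][255:405,270:400,::-1],None,fx=4,fy=4,interpolation=cv2.INTER_CUBIC))
cv2.imwrite("pics/crc.png",cv2.resize(a["image"][160:310,255:405,::-1],None,fx=4,fy=4,interpolation=cv2.INTER_CUBIC))
cv2.imwrite("pics/crd.png",cv2.resize(b["image"][165:225,235:405,::-1],None,fx=4.5,fy=4.5,interpolation=cv2.INTER_CUBIC))
E
```

```text
c1 (array([0.45050306, 0.04254641, 0.01642981]), [np.float64(0.40146263158013085), np.float64(0.4014626315801681)]) [0.45347706 0.04134172 0.02      ] [0.45026516 0.03658937 0.02      ]
c2 (array([0.57048158, 0.05499311, 0.01732756]), [np.float64(1.1190851806874245), np.float64(1.1190851806873634)]) [0.57369519 0.05285414 0.02      ] [0.56915639 0.05263789 0.02      ]
c3 (array([0.68567738, 0.05910161, 0.01759067]), [np.float64(0.5433235998812515), np.float64(0.543323599881259)]) [0.68663084 0.05848061 0.02      ] [0.68421174 0.05458148 0.02      ]
```

View pics/crs.png

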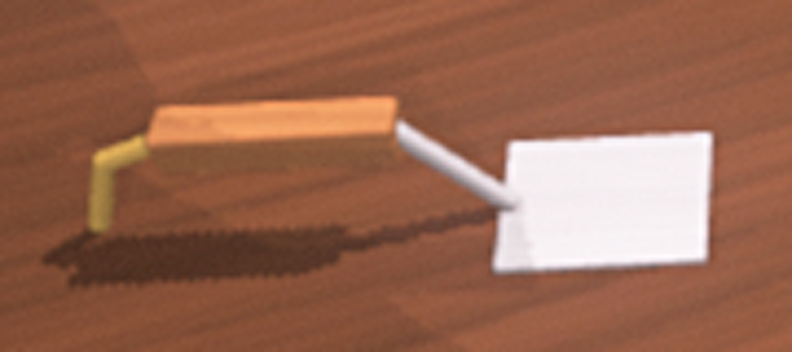

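View pics/crb.png

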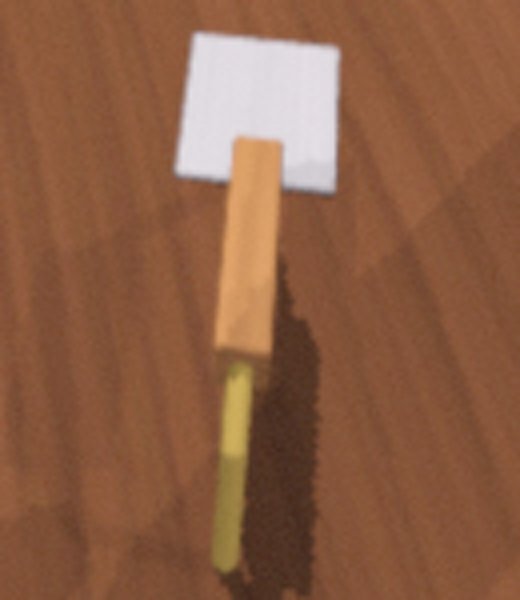

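View pics/crc.png

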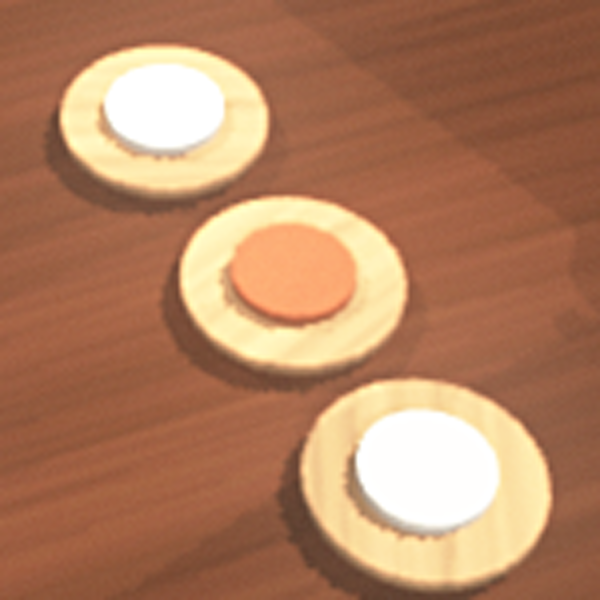

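View pics/crd.png

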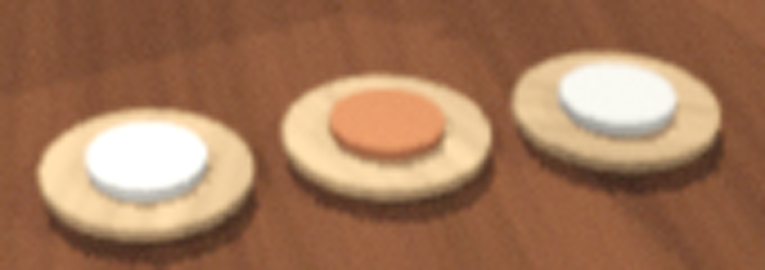

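```bash
cat > m.py <<'E'
from h import *
from scipy.optimize import least_squares
a=pickle.load(open("scene0.pkl","rb"));b=pickle.load(open("side0.pkl","rb"))
def cr(p,s,off): return tuple((np.array(p)+.5)/s-.5+np.array(off))
for n,u,v in [("c1",(164.5,107),(146,156)),("red",(293.5,268),(388,120)),("c3",(427,467),(617,95))]:
    u=cr(u,4,(255,160));v=cr(v,4.5,(235,165))
    p,e=tri([ray(a,u),ray(b,v)]);print(n,p.round(4),np.round(e,2),onz(a,u,.02).round(4),onz(b,v,.02).round(4))
A=lambda p:cr(p,4.4,(50,215)); B=lambda p:cr(p,4,(270,255))
pts={"rl":((511,142),(177,175)),"tl":((711,133),(193,33)),"tr":((707,261),(340,47)),"rr":((494,272),(336,192)),
"gbl":((155,106),(217,348)),"gbr":((148,144),(271,355)),"gfl":((397,97),(236,138)),"gfr":((390,136),(283,141))}
mod={"rl":(70,31,2.5),"tl":(150,31,2.5),"tr":(150,-31,2.5),"rr":(70,-31,2.5),"gbl":(-50,9,60),"gbr":(-50,-9,60),"gfl":(40,9,60),"gfr":(40,-9,60)}
for k,(p,q) in pts.items():
    P,e=tri([ray(a,A(p)),ray(b,B(q))]);print(k,P.round(4),np.round(e,2))
def W(x):
    c,s=np.cos(x[3]),np.sin(x[3]);R=np.array([[c,-s,0],[s,c,0],[0,0,1]])
    return np.array([R@(np.array(mod[k])/1000)+x[:3] for k in pts])
def res(x,cams=(0,1)):
    w=W(x);r=[]
    if 0 in cams:r.append(proj(a,w)-np.array([A(pts[k][0]) for k in pts]))
    if 1 in cams:r.append(proj(b,w)-np.array([B(pts[k][1]) for k in pts]))
    return np.concatenate(r).ravel()
for cams in [(0,1),(0,),(1,)]:
    r=least_squares(res,[.5,-.3,0,1.5],args=(cams,));print(cams,r.x.round(4),np.degrees(r.x[3]),np.abs(r.fun).max(),r.fun.std())
E
python3 m.py
```

```text
c1 [0.4513 0.0419 0.0202] [0.53 0.53] [0.4517 0.0416 0.02  ] [0.4511 0.0431 0.02  ]
red [0.5692 0.0549 0.0206] [0.14 0.14] [0.5686 0.0553 0.02  ] [0.5694 0.0555 0.02  ]
c3 [0.6855 0.0599 0.0198] [0.17 0.17] [0.6858 0.0596 0.02  ] [0.6853 0.0598 0.02  ]
rl [ 0.4966 -0.2245  0.0031] [0.21 0.21]
tl [ 0.5202 -0.1477  0.0036] [0.77 0.77]
tr [ 0.5809 -0.166   0.0036] [0.57 0.57]
rr [ 0.5564 -0.243   0.0027] [0.48 0.48]
gbl [ 0.4826 -0.3451  0.061 ] [0.08 0.08]
gbr [ 0.4988 -0.3493  0.0595] [0.16 0.16]
gfl [ 0.509  -0.2602  0.0595] [0.05 0.05]
gfr [ 0.5256 -0.265   0.0591] [1.03 1.03]
(0, 1) [ 5.0550e-01 -3.0010e-01  2.0000e-04  1.2667e+00] 72.57487707522009 0.8669521317019075 0.4743817427022829
(0,) [ 0.5039 -0.3004 -0.002   1.2655] 72.50552838010485 0.7589142203094639 0.3760440462571421
(1,) [ 5.0570e-01 -2.9910e-01 -6.0000e-04  1.2678e+00] 72.64187831461899 0.9830138909648554 0.5012653923054443
```

```bash
python3 - <<'E'
from m import *
print("black",onz(a,(40,390),0),onz(b,(550,375),0),onz(a,(40,370),.05),onz(b,(520,350),.05))
for n,u in [("d1blade",(90,185)),("d1gripfoot",(187,180)),("d2",(315,108)),("d2f",(383,142))]: print(n,onz(a,u,0))
E
```

```text
c1 [0.4513 0.0419 0.0202] [0.53 0.53] [0.4517 0.0416 0.02  ] [0.4511 0.0431 0.02  ]
red [0.5692 0.0549 0.0206] [0.14 0.14] [0.5686 0.0553 0.02  ] [0.5694 0.0555 0.02  ]
c3 [0.6855 0.0599 0.0198] [0.17 0.17] [0.6858 0.0596 0.02  ] [0.6853 0.0598 0.02  ]
rl [ 0.4966 -0.2245  0.0031] [0.21 0.21]
tl [ 0.5202 -0.1477  0.0036] [0.77 0.77]
tr [ 0.5809 -0.166   0.0036] [0.57 0.57]
rr [ 0.5564 -0.243   0.0027] [0.48 0.48]
gbl [ 0.4826 -0.3451  0.061 ] [0.08 0.08]
gbr [ 0.4988 -0.3493  0.0595] [0.16 0.16]
gfl [ 0.509  -0.2602  0.0595] [0.05 0.05]
gfr [ 0.5256 -0.265   0.0591] [1.03 1.03]
(0, 1) [ 5.0550e-01 -3.0010e-01  2.0000e-04  1.2667e+00] 72.57487707522009 0.8669521317019075 0.4743817427022829
(0,) [ 0.5039 -0.3004 -0.002   1.2655] 72.50552838010485 0.7589142203094639 0.3760440462571421
(1,) [ 5.0570e-01 -2.9910e-01 -6.0000e-04  1.2678e+00] 72.64187831461899 0.9830138909648554 0.5012653923054443
black [ 0.68609152 -0.44079901  0.        ] [ 0.77401221 -0.39736664  0.        ] [ 0.68649265 -0.4236423   0.05      ] [ 0.72046555 -0.38642122  0.05      ]
d1blade [ 0.27975757 -0.33466691  0.        ]
d1gripfoot [ 0.33559598 -0.14856775  0.        ]
d2 [0.19616647 0.1977562  0.        ]
d2f [0.37001749 0.28355943 0.        ]
```

Request:
{"name": "jog_arm", "arguments": {
  "commands": [
    [16.9,18,-3.75,2.9],
    [16.9,18,-3.75,2.9],
    [16.9,18,-3.75,2.9],
    [16.9,18,-3.75,2.9],
    [16.9,18,-3.75,2.9],
    [16.9,18,-3.75,2.9],
    [16.9,18,-3.75,2.9],
    [16.9,18,-3.75,2.9],
    [16.9,18,-3.75,2.9],
    [16.9,18,-3.75,2.9]
  ],
  "fingers": 70
}}

```text
clock: 0.98
tool_pos: [0.3397, -0.4721, 0.1581]
orientation: [180.0, 0.0, -136.3]
force: [-0.0, 0.0, -0.8]
opening: 0.0698
```

Request:
{"name": "jog_arm", "arguments": {
  "commands": [
    [16.8,18,-3.75,2.9],
    [16.8,18,-3.75,2.9],
    [16.8,18,-3.75,2.9],
    [16.8,18,-3.75,2.9],
    [16.8,18,-3.75,2.9],
    [16.8,18,-3.75,2.9],
    [16.8,18,-3.75,2.9],
    [16.8,18,-3.75,2.9],
    [16.8,18,-3.75,2.8],
    [16.8,18,-3.75,2.8]
  ]
}}

```text
clock: 1.82
tool_pos: [0.5077, -0.2921, 0.1206]
orientation: [180.0, 0.0, -107.5]
force: [0.3, 0.5, -0.0]
opening: 0.0697
```

```bash
python3 - <<'E'
from plant import get_obs, snapshot
import cv2,pickle
o=get_obs(); print(o["tool_pos"],o["orientation"],o["joint_pos"])
for n in ["scene","side"]:
    s=snapshot(n); cv2.imwrite(f"pics/{n}1.png",s["image"][:,:,::-1]); pickle.dump((o,s),open(f"{n}1.pkl","wb"))
E
```

```text
[ 0.50769327 -0.29210005  0.12064937] [ 1.79985893e+02  3.14889832e-03 -1.07460897e+02] [-1.08028882e+01  1.56563887e+01 -1.67968346e+01 -5.64389891e-03
 -5.75604231e+01 -6.65498067e+00]
```

View pics/side1.png

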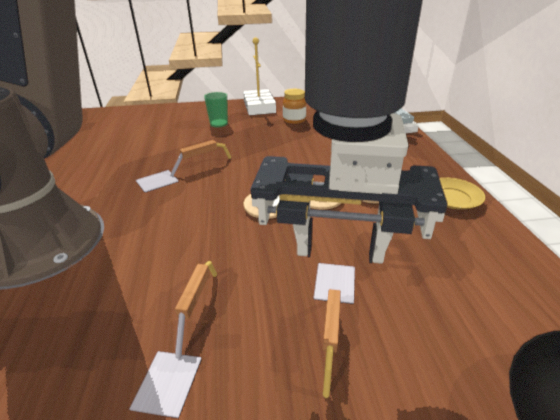

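View pics/scene1.png

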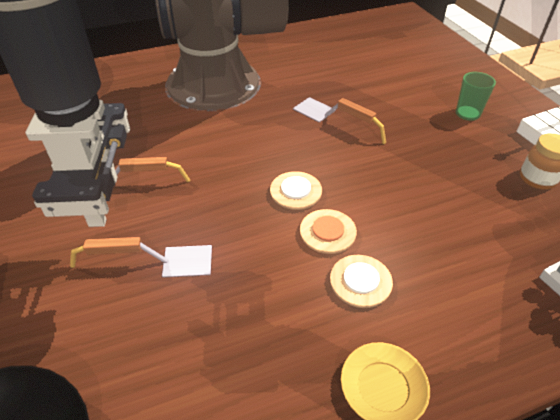

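Request:
{"name": "jog_arm", "arguments": {
  "commands": [
    [0,0,-12.0,0],
    [0,0,-12.0,0],
    [0,0,-12.0,0],
    [0,0,-12.0,0],
    [0,0,-12.0,0],
    [0,0,-10.0,0],
    [0,0,-10.0,0],
    [0,0,-6.0,0],
    [0,0,-4.0,0],
    [0,0,0,0]
  ]
}}

```text
clock: 2.75
tool_pos: [0.5066, -0.2931, 0.0301]
orientation: [179.9, -0.0, -107.6]
force: [-0.5, -0.4, 0.6]
opening: 0.0701
```

```bash
python3 - <<'E'
from plant import get_obs, snapshot
import cv2,pickle
o=get_obs(); print(o["tool_pos"],o["orientation"],o["force"])
for n,c in [("scene",(170,320,20,240)),("side",(150,400,200,460))]:
    s=snapshot(n); cv2.imwrite(f"pics/{n}2.png",cv2.resize(s["image"][c[0]:c[1],c[2]:c[3],::-1],None,fx=2.4,fy=2.4)); pickle.dump((o,s),open(f"{n}2.pkl","wb"))
E
```

```text
[ 0.50662693 -0.29314777  0.03012962] [ 1.79925563e+02 -4.61478135e-03 -1.07614075e+02] [-0.48283136 -0.4496111   0.56190186]
```

View pics/side2.png

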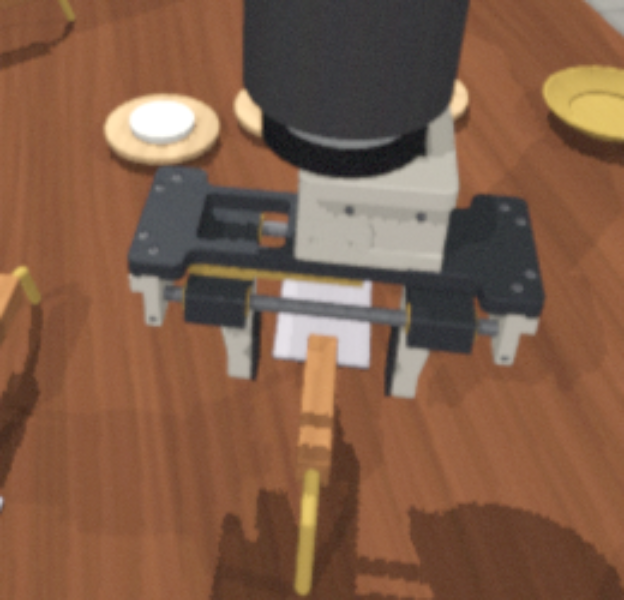

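View pics/scene2.png

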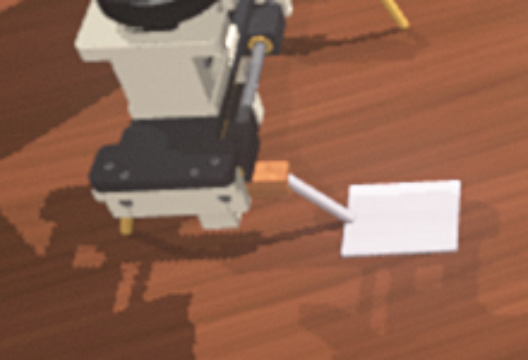

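Request:
{"name": "jog_arm", "arguments": {
  "commands": [
    [0,0,0,0],
    [0,0,0,0],
    [0,0,0,0],
    [0,0,0,0],
    [0,0,0,0],
    [0,0,0,0],
    [0,0,0,0],
    [0,0,0,0],
    [0,0,0,0],
    [0,0,0,0]
  ],
  "fingers": 8
}}

```text
clock: 3.68
tool_pos: [0.5071, -0.2932, 0.0309]
orientation: [180.0, -0.0, -107.6]
force: [0.8, -0.4, -0.3]
opening: 0.0103
```

```bash
python3 - <<'E'
from plant import get_obs, snapshot
import cv2,pickle
o=get_obs(); print(o["tool_pos"],o["orientation"],o["force"],o["opening"])
for n,c in [("scene",(190,300,50,230)),("side",(230,400,260,420))]:
    s=snapshot(n); cv2.imwrite(f"pics/{n}3.png",cv2.resize(s["image"][c[0]:c[1],c[2]:c[3],::-1],None,fx=3.5,fy=3.5)); pickle.dump((o,s),open(f"{n}3.pkl","wb"))
print(get_obs()["opening"])
E
```

```text
[ 0.50705944 -0.29318447  0.03092441] [ 1.79992965e+02 -1.43254257e-03 -1.07599467e+02] [ 0.77517378 -0.38744616 -0.26672462] 0.010258005066620573
0.008539625642856891
```

View pics/side3.png

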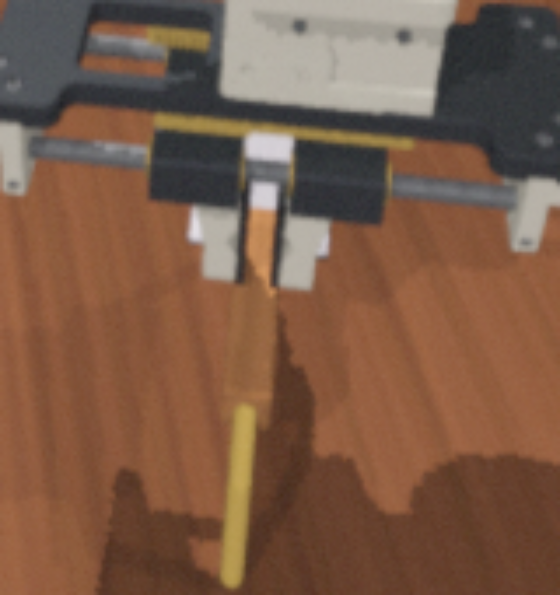

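View pics/scene3.png

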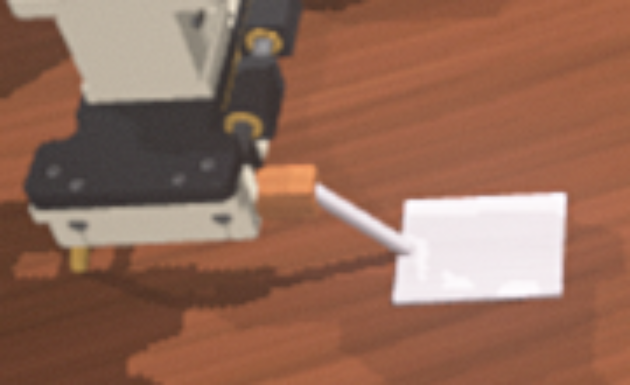

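Request:
{"name": "jog_arm", "arguments": {
  "commands": [
    [0,0,0,0],
    [0,0,0,0],
    [0,0,0,0],
    [0,0,0,0],
    [0,0,0,0],
    [0,0,0,0],
    [0,0,0,0],
    [0,0,0,0],
    [0,0,0,0],
    [0,0,0,0]
  ],
  "fingers": 0
}}

```text
clock: 4.62
tool_pos: [0.5071, -0.2932, 0.031]
orientation: [-180.0, -0.0, -107.6]
force: [0.0, 1.0, -0.1]
opening: 0.0004
```

```bash
python3 - <<'E'
from plant import get_obs, snapshot
import cv2,pickle
o=get_obs(); print(o["tool_pos"],o["orientation"],o["force"],o["opening"])
for n,c in [("scene",(190,300,50,230)),("side",(230,400,260,420))]:
    s=snapshot(n); cv2.imwrite(f"pics/{n}4.png",cv2.resize(s["image"][c[0]:c[1],c[2]:c[3],::-1],None,fx=3.5,fy=3.5)); pickle.dump((o,s),open(f"{n}4.pkl","wb"))
s=snapshot("wrist");cv2.imwrite("pics/wrist4.png",s["image"][:,:,::-1])
E
```

```text
[ 0.50710785 -0.29321647  0.03097995] [-1.79999396e+02 -4.36491000e-04 -1.07603333e+02] [ 0.00611687  0.96617842 -0.09284219] 0.0004235070538724923
```

View pics/side4.png

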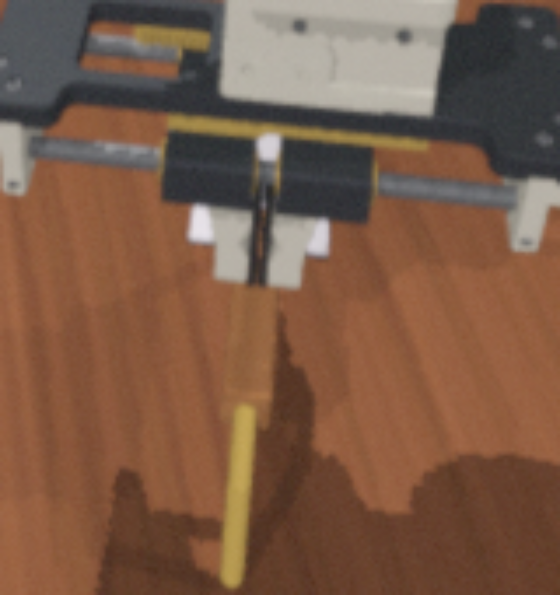

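View pics/wrist4.png

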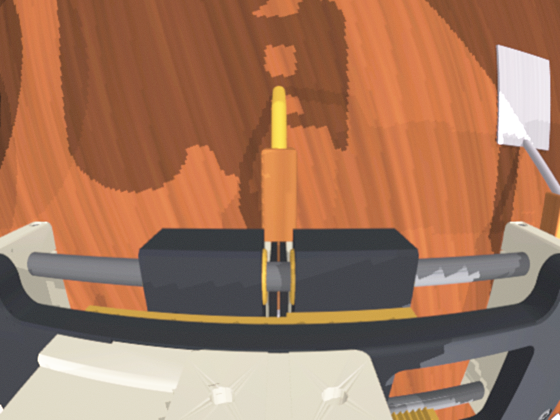

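```bash
python3 - <<'E'
from h import *
for n in ["scene","side"]:
  for k in "124":
    o,s=pickle.load(open(f"{n}{k}.pkl","rb"))
    p=o["tool_pos"]; print(n,k,p,proj(s,[p,p+[0,0,.02],p+[0,0,.04],p+[0,0,.06]]).round(1).tolist(), s["rvec"],s["tvec"])
o,s=pickle.load(open("side4.pkl","rb")); im=s["image"][:,:,::-1].copy()
for p in proj(s,[o["tool_pos"]+[0,0,d] for d in (0,.02,.04,.06)]): cv2.circle(im,(int(p[0]),int(p[1])),2,(0,255,0),-1)
cv2.imwrite("pics/a.png",cv2.resize(im[200:360,240:460],None,fx=3.6,fy=3.6))
o,s=pickle.load(open("scene4.pkl","rb")); im=s["image"][:,:,::-1].copy()
for p in proj(s,[o["tool_pos"]+[0,0,d] for d in (0,.02,.04,.06)]): cv2.circle(im,(int(p[0]),int(p[1])),2,(0,255,0),-1)
cv2.imwrite("pics/b.png",cv2.resize(im[170:320,40:240],None,fx=3.6,fy=3.6))
E
```

```text
scene 1 [ 0.50769327 -0.29210005  0.12064937] [[110.4, 215.8], [107.1, 206.8], [103.5, 197.3], [99.8, 187.5]] [ 2.01627102  1.39226966 -0.57599825] [-0.15324365 -0.31516842  1.21425137]
scene 2 [ 0.50662693 -0.29314777  0.03012962] [[123.5, 252.5], [120.7, 244.8], [117.7, 236.9], [114.6, 228.7]] [ 2.01627102  1.39226966 -0.57599825] [-0.15324365 -0.31516842  1.21425137]
scene 4 [ 0.50710785 -0.29321647  0.03097995] [[123.4, 252.4], [120.5, 244.7], [117.6, 236.8], [114.5, 228.6]] [ 2.01627102  1.39226966 -0.57599825] [-0.15324365 -0.31516842  1.21425137]
side 1 [ 0.50769327 -0.29210005  0.12064937] [[336.1, 274.0], [337.2, 262.3], [338.3, 249.9], [339.4, 237.0]] [ 2.18197188 -0.16741767  0.07505522] [-0.48419858  0.05780963  0.72600448]
side 2 [ 0.50662693 -0.29314777  0.03012962] [[331.4, 321.4], [332.2, 311.9], [333.1, 301.9], [334.0, 291.5]] [ 2.18197188 -0.16741767  0.07505522] [-0.48419858  0.05780963  0.72600448]
side 4 [ 0.50710785 -0.29321647  0.03097995] [[331.8, 321.0], [332.6, 311.5], [333.5, 301.5], [334.4, 291.1]] [ 2.18197188 -0.16741767  0.07505522] [-0.48419858  0.05780963  0.72600448]
```

View pics/a.png

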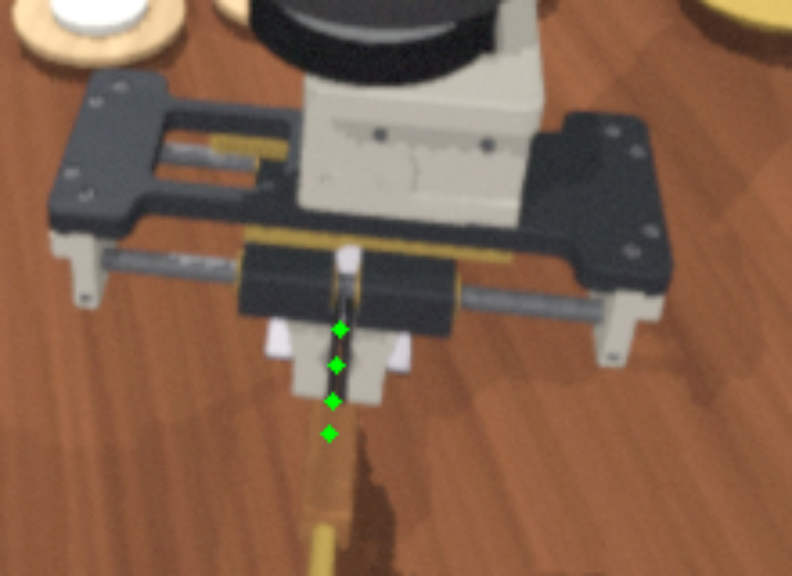

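View pics/b.png

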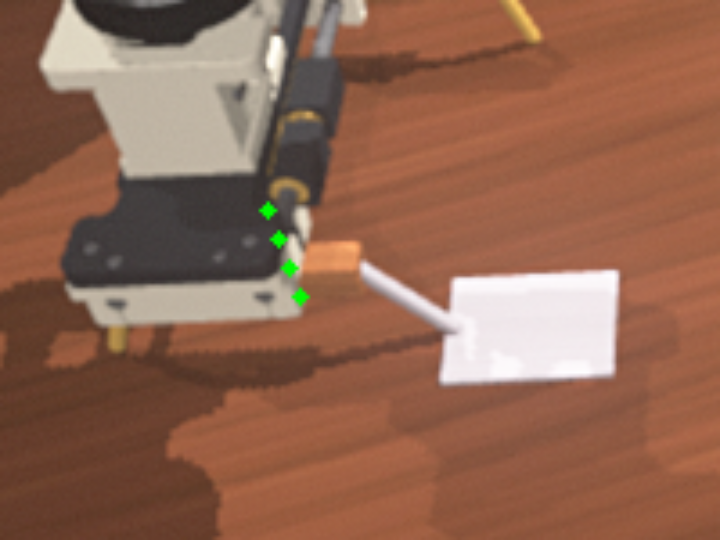

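```bash
python3 - <<'E'
from h import *
out=[]
for n,c in (("scene",(100,250,20,170)),("side",(190,280,240,450))):
    o,s=pickle.load(open(f"{n}1.pkl","rb")); im=s["image"][:,:,::-1].copy()
    p=o["tool_pos"]; d=np.array([.954,-.30,0])
    cr=cv2.resize(im[c[0]:c[1],c[2]:c[3]],None,fx=3.8,fy=3.8,interpolation=cv2.INTER_CUBIC)
    for q,col in ((p,(0,255,0)),(p+d*.035,(255,0,0)),(p-d*.035,(0,0,255))):
        u=proj(s,q)[0]; u=((u-[c[2],c[0]])+.5)*3.8-.5; cv2.circle(cr,(int(u[0]),int(u[1])),3,col,-1)
    cv2.imwrite(f"pics/{n}1c.png",cr)
E
```

```text
(no output)
```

View pics/scene1c.png

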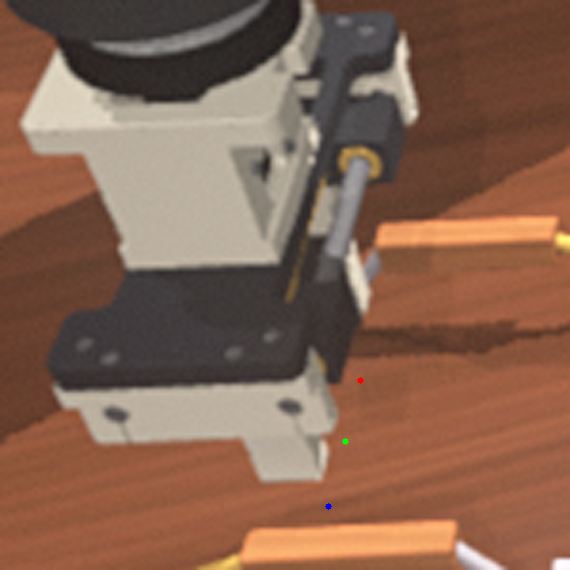

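View pics/side1c.png

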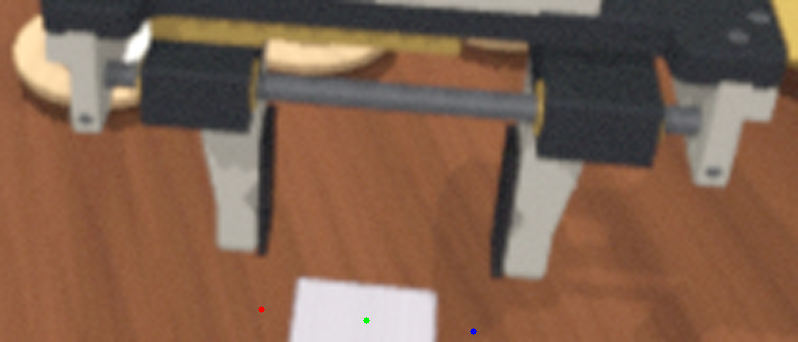

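```bash
python3 - <<'E'
from h import *
o,a=pickle.load(open("scene1.pkl","rb"));o,b=pickle.load(open("side1.pkl","rb"))
f=lambda p,off:tuple((np.array(p)+.5)/3.8-.5+np.array(off))
print(tri([ray(a,f((262,480),(20,100))),ray(b,f((545,277),(240,190)))]), o["tool_pos"])
E
```

```text
(array([ 0.55464824, -0.31857994,  0.15739545]), [np.float64(0.3224305829213269), np.float64(0.3224305829214421)]) [ 0.50769327 -0.29210005  0.12064937]
```

```bash
python3 - <<'E'
from h import *
for k,uv in (("1",(340.1,258.8)),("2",(334.3,310.4)),("4",(240+(355+.5)/3.6-.5,200+(402.5)/3.6-.5))):
    o,b=pickle.load(open(f"side{k}.pkl","rb")); p=o["tool_pos"]; n=np.array([-.3,-.954,0])
    c,d=ray(b,uv)
    for w in (.0095,.015):
        t=((p+n*w-c)@n)/(d@n); q=c+d*t; print(k,w,(q-p)*1000)
o,a=pickle.load(open("scene1.pkl","rb"));p=o["tool_pos"];e=np.array([.954,-.30,0])
c,d=ray(a,(20+262.5/3.8-.5,100+480.5/3.8-.5))
for w in (.042,.048,.055):
    t=((p+e*w-c)@e)/(d@e); q=c+d*t; print(w,(q-p)*1000,(q-p)@n*1000)
E
```

```text
1 0.0095 [ 2.68579599e-03 -9.96007101e+00  3.47135788e+01]
1 0.015 [ -1.7405563  -15.17774959  39.68223382]
2 0.0095 [-0.48681059 -9.80614133 34.64492552]
2 0.015 [ -2.21160395 -15.0296214   41.10187801]
4 0.0095 [  4.0621651  -11.23663682  32.83062573]
4 0.015 [  2.25622675 -16.43459961  39.30170786]
0.042 [ 34.9417554  -28.90145782  24.75675247] 17.08946414014007
0.048 [ 41.60878309 -27.70262977  31.23672666] 13.94567387688574
0.055 [ 49.38698206 -26.30399705  38.79669655] 10.277918569755565
```

Request:
{"name": "jog_arm", "arguments": {
  "commands": [
    [0,0,0,0],
    [0,0,0,0],
    [0,0,0,0],
    [0,0,0,0],
    [-0.5,0,0,0],
    [-0.5,0,0,0],
    [-0.5,0,0,0],
    [0,0,0,0],
    [0,0,0,0],
    [0,0,0,0]
  ],
  "fingers": 60
}}

```text
clock: 5.6
tool_pos: [0.5056, -0.2932, 0.031]
orientation: [-180.0, -0.0, -107.6]
force: [-0.9, 0.4, -1.2]
opening: 0.0582
```

Request:
{"name": "jog_arm", "arguments": {
  "commands": [
    [0,0,-4,0],
    [0,0,-4,0],
    [0,0,-4,0],
    [0,0,-4,0],
    [0,0,-4,0],
    [0,0,-4,0],
    [0,0,-4,0],
    [0,0,-4,0],
    [0,0,-2,0],
    [0,0,0,0]
  ]
}}

```text
clock: 6.43
tool_pos: [0.5052, -0.2931, -0.0037]
orientation: [179.9, -0.0, -107.6]
force: [-0.2, 0.2, -0.0]
opening: 0.0599
```

```bash
cat > snap.py <<'E'
import sys
from plant import get_obs, snapshot
import cv2,pickle
def go(k,crops):
    o=get_obs(); print(o["tool_pos"].round(4),o["orientation"].round(2),o["force"].round(2),o["moment"].round(3),round(o["opening"],4))
    for n,c,f in crops:
        s=snapshot(n); cv2.imwrite(f"pics/{n}{k}.png",cv2.resize(s["image"][c[0]:c[1],c[2]:c[3],::-1],None,fx=f,fy=f,interpolation=cv2.INTER_CUBIC)); pickle.dump((o,s),open(f"{n}{k}.pkl","wb"))
E
python3 -c "
from snap import *
go(5,[('scene',(190,300,50,230),3.5),('side',(230,400,260,420),3.5)])"
```

```text
[ 0.5052 -0.2931 -0.0037] [ 179.95   -0.   -107.61] [-0.18  0.19 -0.02] [0.043 0.111 0.015] 0.0599
```

View pics/side5.png

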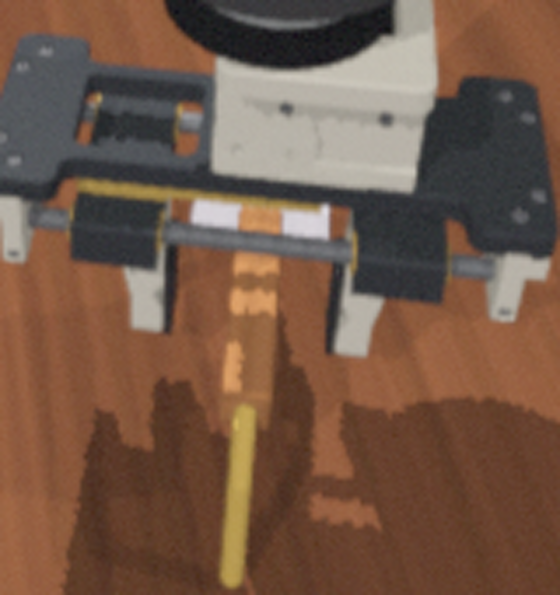

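View pics/scene5.png

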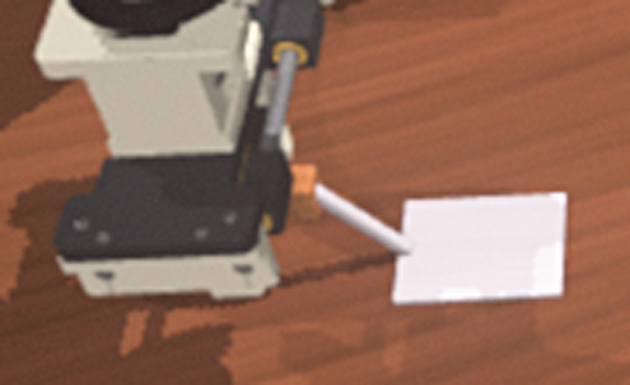

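Request:
{"name": "jog_arm", "arguments": {
  "commands": [
    [0,0,0,0],
    [0,0,0,0],
    [0,0,0,0],
    [0,0,0,0],
    [0,0,0,0],
    [0,0,0,0],
    [0,0,0,0],
    [0,0,0,0],
    [0,0,0,0],
    [0,0,0,0]
  ],
  "fingers": 0
}}

```text
clock: 7.37
tool_pos: [0.5057, -0.2932, -0.003]
orientation: [-180.0, -0.0, -107.6]
force: [0.0, -0.4, 0.6]
opening: 0.0178
```

Request:
{"name": "jog_arm", "arguments": {
  "commands": [
    [0,0,0,0],
    [0,0,0,0],
    [0,0,0,0],
    [0,0,3,0],
    [0,0,3,0],
    [0,0,3,0],
    [0,0,3,0],
    [0,0,0,0],
    [0,0,0,0],
    [0,0,0,0]
  ]
}}

```text
clock: 8.2
tool_pos: [0.5055, -0.2932, 0.009]
orientation: [-180.0, 0.0, -107.6]
force: [-0.9, -0.2, -1.2]
opening: 0.0175
```

```bash

python3 -c "
from snap import *
go(6,[('scene',(190,300,50,230),4.4),('side',(210,400,260,420),3)])"
```

```text
[ 0.5055 -0.2932  0.009 ] [-180.      0.   -107.61] [-0.9  -0.2  -1.17] [0.024 0.115 0.024] 0.0175
```

View pics/side6.png

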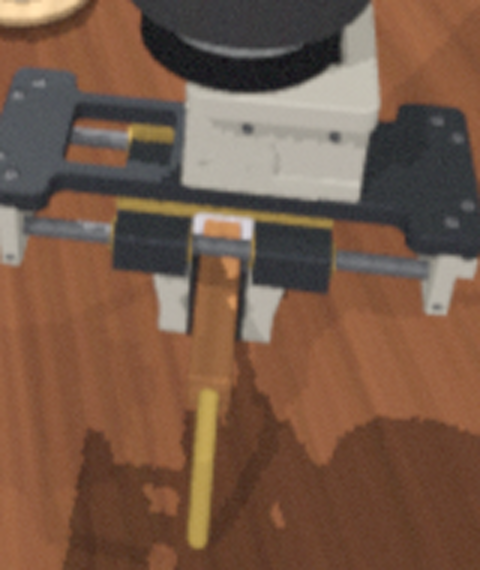

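View pics/scene6.png

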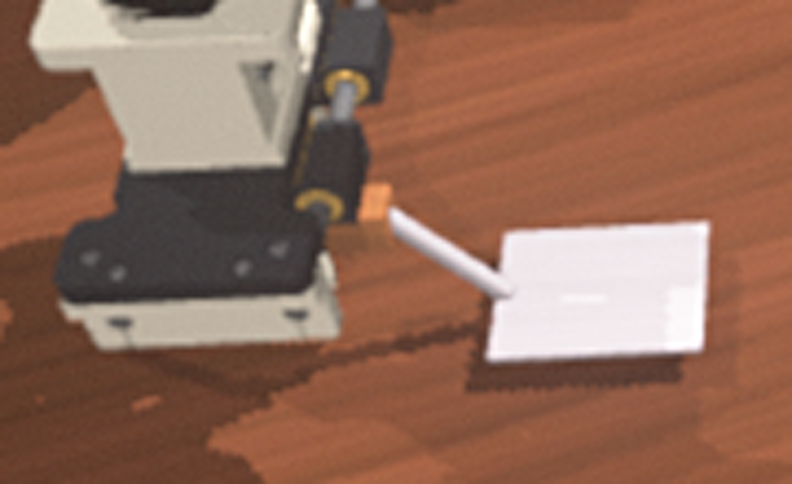

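```bash
cat > fit.py <<'E'
from h import *
from scipy.optimize import least_squares
from scipy.spatial.transform import Rotation as Ro
mod=dict(rl=(70,31,2.5),tl=(150,31,2.5),tr=(150,-31,2.5),rr=(70,-31,2.5),rr0=(70,-31,0),tr0=(150,-31,0))
def fit(s,uv,scale,off,keys,x0,fix=None):
    U=np.array([(np.array(p)+.5)/scale-.5+np.array(off) for p in uv]); M=np.array([mod[k] for k in keys])/1000
    def w(x): return Ro.from_euler("ZYX",[x[3],x[4],x[5]]).apply(M)+x[:3]
    x0=np.array(x0,float)
    idx=[i for i in range(6) if not (fix and i in fix)]
    def res(z): x=x0.copy();x[idx]=z; return (proj(s,w(x))-U).ravel()
    r=least_squares(res,x0[idx],x_scale=0.01); x=x0.copy();x[idx]=r.x
    print("pos",x[:3].round(4),"yaw,pitch,roll",np.degrees(x[3:]).round(2),"rms px",r.fun.std().round(2)); print(w(x).round(4)); return x
E
python3 - <<'E'
from fit import *
o,s=pickle.load(open("scene6.pkl","rb"))
uv=[(503,231),(709,222),(703,352),(487,361)]
k=["rl","tl","tr","rr"]
fit(s,uv,4.4,(50,190),k,[.505,-.3,.012,1.267,0,0],fix=(0,1,5))
fit(s,uv,4.4,(50,190),k,[.505,-.3,.012,1.267,0,0],fix=(5,))
fit(s,uv,4.4,(50,190),k,[.505,-.3,.012,1.267,0,0],fix=(4,5))
E
```

```text
pos [ 0.505  -0.3     0.0137] yaw,pitch,roll [ 7.199e+01 -3.000e-02  0.000e+00] rms px 0.44
[[ 0.4972 -0.2238  0.0163]
 [ 0.5219 -0.1478  0.0163]
 [ 0.5809 -0.1669  0.0163]
 [ 0.5561 -0.243   0.0163]]
pos [ 0.5143 -0.3014  0.0247] yaw,pitch,roll [72.81  0.74  0.  ] rms px 0.16
[[ 0.5054 -0.2253  0.0263]
 [ 0.529  -0.1489  0.0252]
 [ 0.5883 -0.1672  0.0252]
 [ 0.5646 -0.2436  0.0263]]
pos [ 0.5143 -0.3012  0.024 ] yaw,pitch,roll [72.52  0.    0.  ] rms px 0.19
[[ 0.5058 -0.2251  0.0265]
 [ 0.5298 -0.1488  0.0265]
 [ 0.589  -0.1675  0.0265]
 [ 0.5649 -0.2438  0.0265]]
```

Request:
{"name": "jog_arm", "arguments": {
  "commands": [
    [4,6,0,1.1],
    [8.5,13.5,0,2.3],
    [8.5,13.5,0,2.4],
    [8.5,13.5,0,2.4],
    [8.5,13.5,0,2.4],
    [8.5,13.5,0,2.4],
    [8.5,13.5,0,2.4],
    [8.5,13.5,0,2.4],
    [8.5,13.5,0,2.4],
    [7,11.3,0,1.7]
  ]
}}

```text
clock: 9.13
tool_pos: [0.5856, -0.1663, 0.0089]
orientation: [-180.0, -0.0, -85.5]
force: [0.6, -0.7, -0.9]
opening: 0.0177
```

Request:
{"name": "jog_arm", "arguments": {
  "commands": [
    [0,0,0,0],
    [0,0,-2,0],
    [0,0,-2,0],
    [0,0,-2,0],
    [0,0,-2,0],
    [0,0,-1,0],
    [0,0,-1,0],
    [0,0,0,0],
    [0,0,0,0],
    [0,0,0,0]
  ]
}}

```text
clock: 9.97
tool_pos: [0.5847, -0.168, -0.0009]
orientation: [-180.0, -0.0, -85.7]
force: [-0.1, 0.4, -1.8]
opening: 0.0178
```

```bash

python3 -c "
from snap import *
go(7,[('scene',(170,310,150,330),4.4),('side',(170,320,240,440),4)])"
```

```text
[ 0.5847 -0.168  -0.0009] [-179.99   -0.    -85.71] [-0.14  0.36 -1.78] [0.016 0.146 0.005] 0.0178
```

View pics/side7.png

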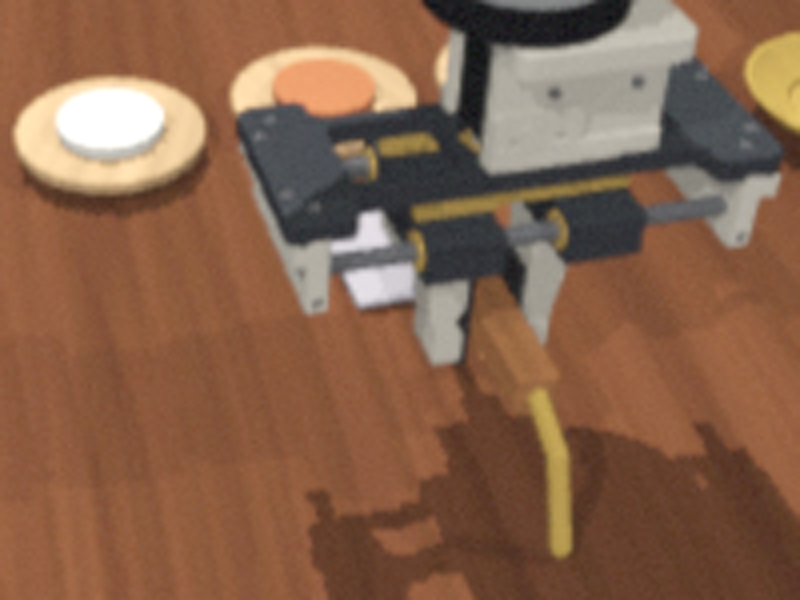

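View pics/scene7.png

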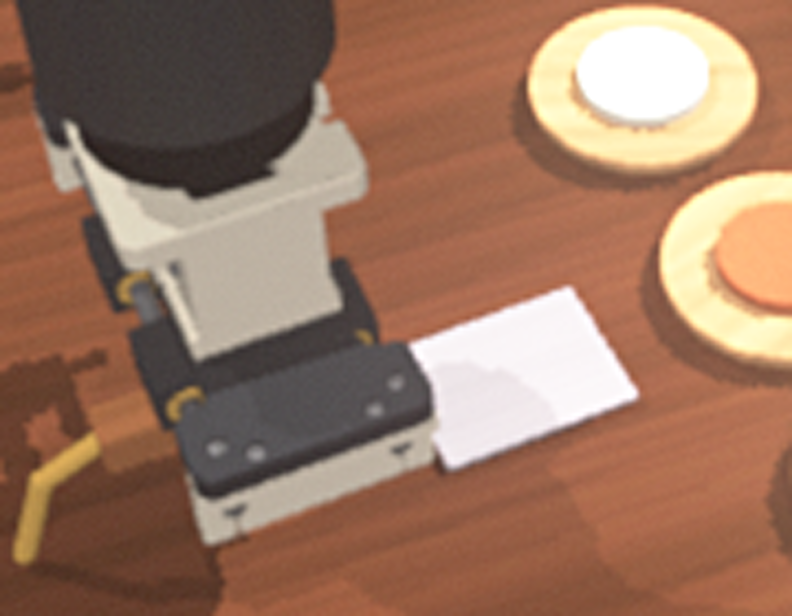

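```bash
python3 - <<'E'
from fit import *
o,s=pickle.load(open("scene7.pkl","rb"))
uv=[(574,288),(637,393),(450,470)]
k=["tl","tr","rr"]
for fx in ((2,4,5),(4,5)):
    x=fit(s,uv,4.4,(150,170),k,[.587,-.174,.002,1.64,0,0],fix=fx)
    C=np.array([.5692,.0549]); u=np.array([np.cos(x[3]),np.sin(x[3])]); d=C-x[:2]; print("along",d@u-.150,"lat",-d[0]*u[1]+d[1]*u[0])
E
```

```text
pos [ 0.5851 -0.1748  0.002 ] yaw,pitch,roll [94.24  0.    0.  ] rms px 0.51
[[ 0.5431 -0.0275  0.0045]
 [ 0.605  -0.0229  0.0045]
 [ 0.6109 -0.1027  0.0045]]
along 0.0802532143199099 lat -0.0010950034700930276
pos [ 5.838e-01 -1.743e-01  3.000e-04] yaw,pitch,roll [94.22  0.    0.  ] rms px 0.51
[[ 0.5419 -0.027   0.0028]
 [ 0.6037 -0.0225  0.0028]
 [ 0.6096 -0.1022  0.0028]]
along 0.07968673320991448 lat -0.0022981003927253496
```

Request:
{"name": "jog_arm", "arguments": {
  "commands": [
    [-0.4,6,0,0],
    [-0.6,8,0,0],
    [-0.6,8,0,0],
    [-0.6,8,0,0],
    [-0.5,6,0,0],
    [-0.4,5,0,0],
    [-0.3,4,0,0],
    [0,0.9,0,0],
    [0,0,0,0],
    [0,0,0,0]
  ]
}}

```text
clock: 10.9
tool_pos: [0.5813, -0.122, -0.001]
orientation: [-180.0, -0.0, -85.7]
force: [0.5, -0.5, -1.0]
opening: 0.0177
```

```bash

python3 -c "
from snap import *
go(8,[('scene',(160,310,170,350),4.4),('side',(150,270,240,440),4)])"
```

```text
[ 0.5813 -0.122  -0.001 ] [-180.     -0.    -85.69] [ 0.51 -0.51 -1.  ] [-0.013  0.108 -0.002] 0.0177
```

View pics/side8.png

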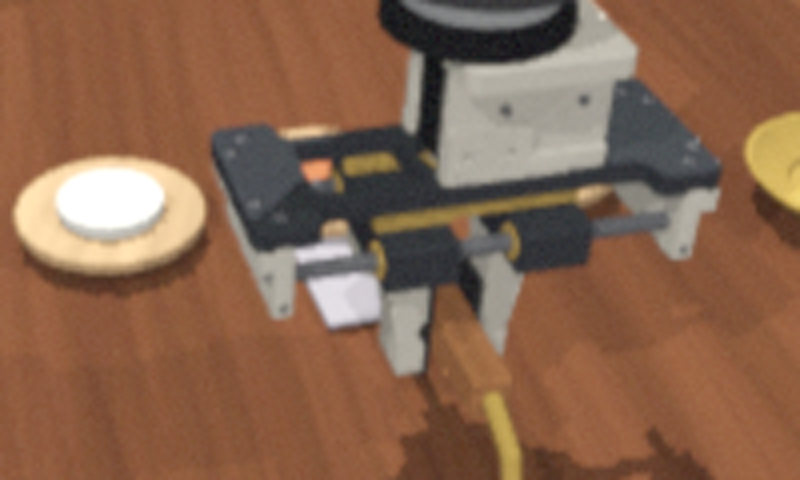

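View pics/scene8.png

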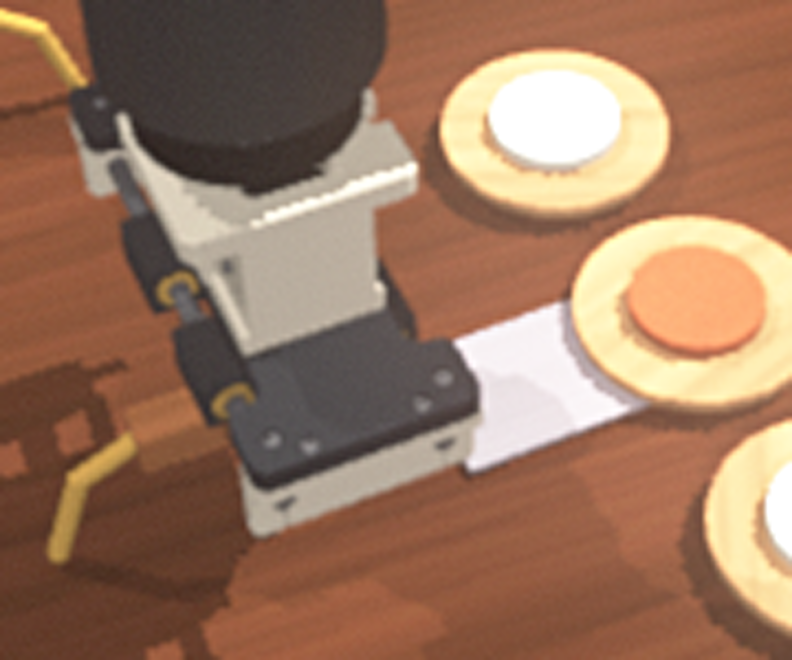

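Request:
{"name": "jog_arm", "arguments": {
  "commands": [
    [0,0.5,3,0],
    [-0.1,1,4,0],
    [-0.1,1,4.5,0],
    [-0.1,1.5,4.5,0],
    [-0.1,1.5,5,0],
    [-0.2,2.5,5,0],
    [-0.2,2.5,5,0],
    [-0.2,3,5,0],
    [-0.1,1,1,0],
    [0,0,0,0]
  ]
}}

```text
clock: 11.83
tool_pos: [0.5805, -0.1071, 0.0366]
orientation: [-179.9, 0.0, -85.7]
force: [0.7, -0.4, -2.5]
opening: 0.0178
```

```bash

python3 -c "
from snap import *
go(9,[('scene',(140,310,170,360),4.1),('side',(100,270,240,440),3.5)])"
```

```text
[ 0.5805 -0.1071  0.0366] [-179.93    0.    -85.67] [ 0.67 -0.44 -2.47] [-0.263  0.09  -0.08 ] 0.0178
```

View pics/side9.png

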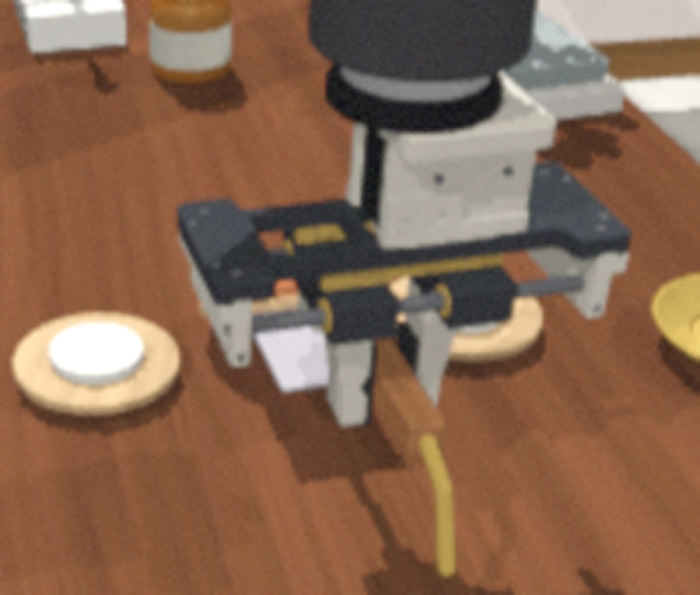

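View pics/scene9.png

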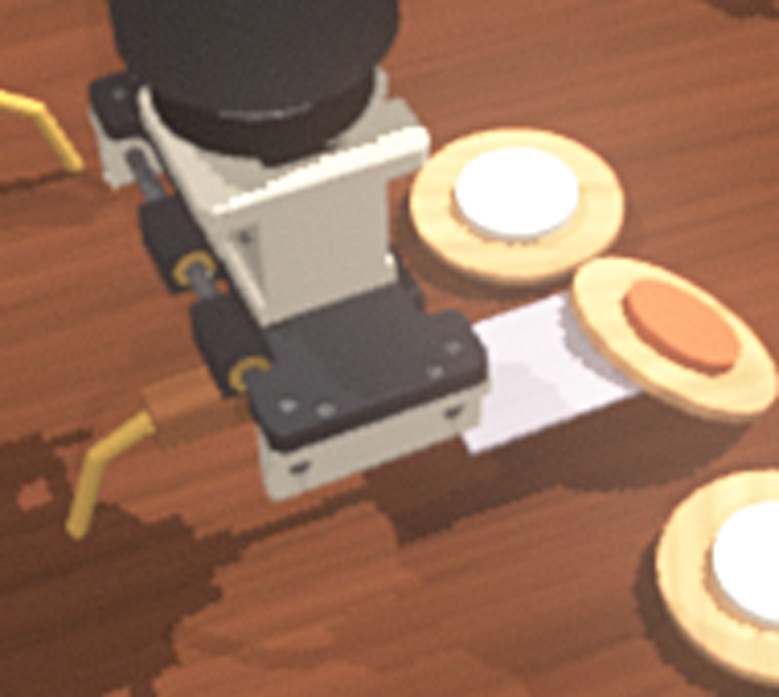

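Request:
{"name": "jog_arm", "arguments": {
  "commands": [
    [-0.2,3,4.5,0],
    [-0.3,3.5,4.5,0],
    [-0.3,4,4,0],
    [-0.3,4,4,0],
    [-0.3,4.5,3.5,0],
    [-0.3,4.5,3.5,0],
    [-0.4,5,3,0],
    [-0.4,5,3,0],
    [-0.4,5,2.5,0],
    [0,0,0,0]
  ]
}}

```text
clock: 12.77
tool_pos: [0.5776, -0.068, 0.0691]
orientation: [-179.9, 0.0, -85.7]
force: [-0.5, 0.4, -1.6]
opening: 0.0177
```

```bash

python3 -c "
from snap import *
go(10,[('scene',(120,300,190,380),3.9),('side',(100,270,240,440),3.5)])"
```

```text
[ 0.5776 -0.068   0.0691] [-1.7994e+02  1.0000e-02 -8.5660e+01] [-0.46  0.43 -1.59] [-0.144  0.084  0.011] 0.0177
```

View pics/scene10.png

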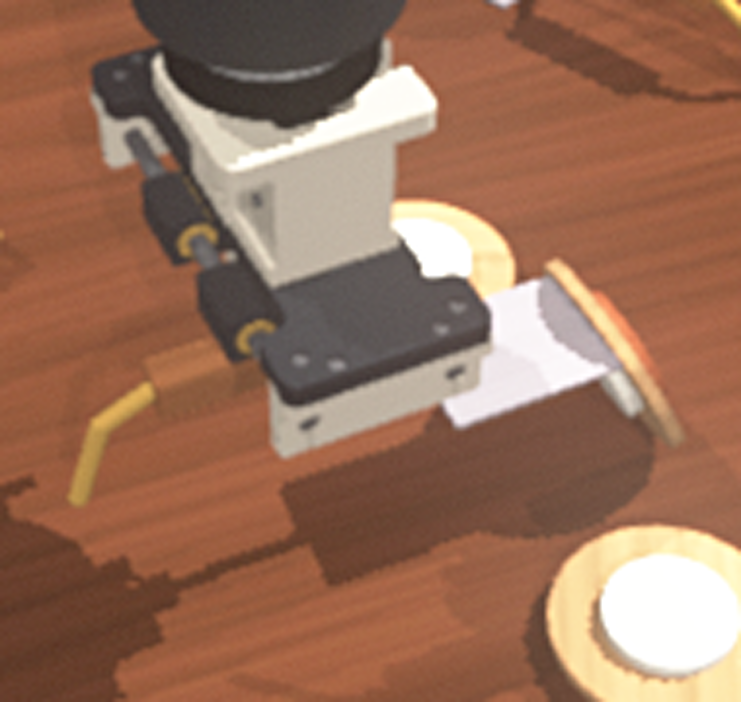

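Request:
{"name": "jog_arm", "arguments": {
  "commands": [
    [-0.4,5.5,2,0],
    [-0.4,5.5,1.5,0],
    [-0.5,6,1.2,0],
    [-0.5,6,0.8,0],
    [-0.5,6,0.5,0],
    [-0.5,6,0.5,0],
    [-0.5,6,0,0],
    [-0.5,6,0,0],
    [-0.5,6,0,0],
    [-0.3,4,0,0]
  ]
}}

```text
clock: 13.7
tool_pos: [0.5726, -0.0112, 0.0749]
orientation: [-180.0, 0.0, -85.7]
force: [0.2, -0.3, -0.7]
opening: 0.0179
```

```bash

python3 -c "
from snap import *
go(11,[('scene',(100,300,190,410),3.5),('side',(80,270,240,440),3.1)])"
```

```text
[ 0.5726 -0.0112  0.0749] [-180.      0.    -85.68] [ 0.21 -0.27 -0.7 ] [ 0.037  0.131 -0.002] 0.0179
```

View pics/scene11.png

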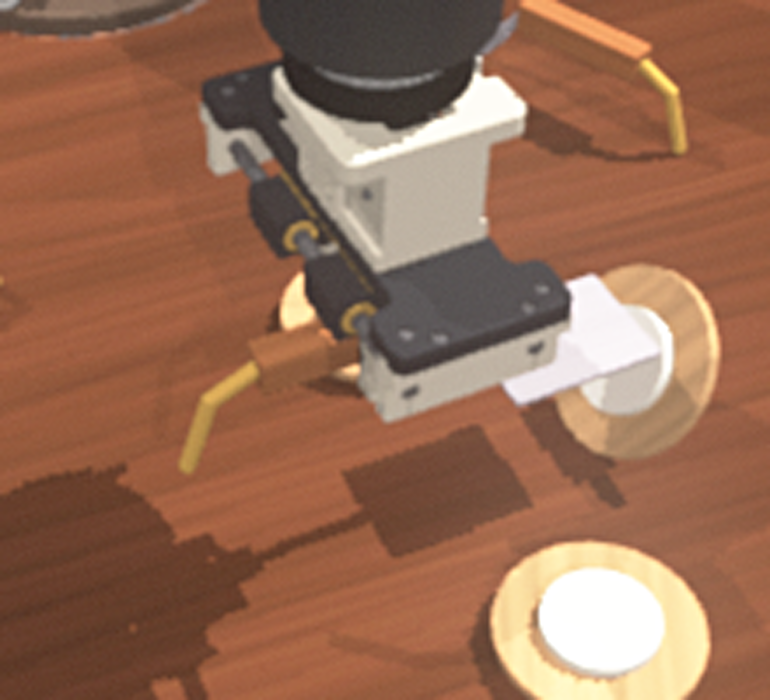

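View pics/side11.png

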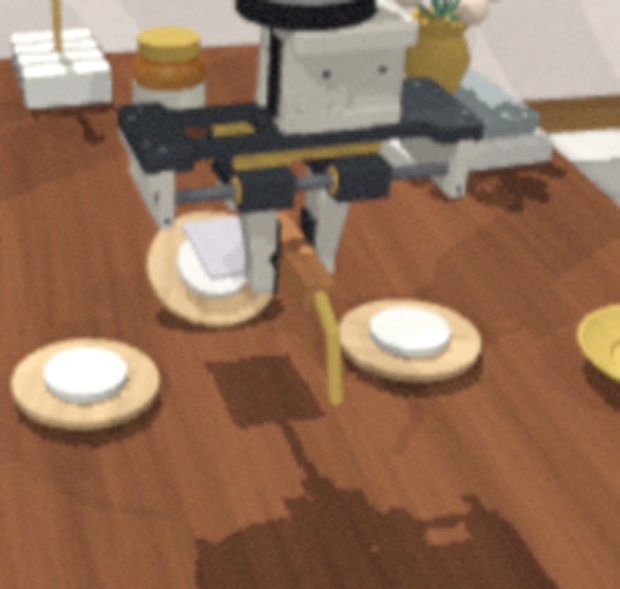

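Request:
{"name": "jog_arm", "arguments": {
  "commands": [
    [0,0,0,0],
    [0,0,0,0],
    [0,0,0,0],
    [0,0,0,0],
    [0,0,0,0],
    [0,0,0,0],
    [0,0,0,0],
    [0,0,0,0],
    [0,0,0,0],
    [0,0,0,0]
  ]
}}

```text
clock: 14.63
tool_pos: [0.5726, -0.012, 0.075]
orientation: [180.0, -0.0, -85.7]
force: [0.2, 0.1, -1.8]
opening: 0.0181
```

```bash

python3 -c "
from snap import *
go(12,[('scene',(100,300,190,410),3.5),('side',(80,270,240,440),3.1)])"
```

```text
[ 0.5726 -0.012   0.075 ] [180.   -0.  -85.7] [ 0.19  0.13 -1.82] [-0.043  0.101 -0.009] 0.0181
```

View pics/scene12.png

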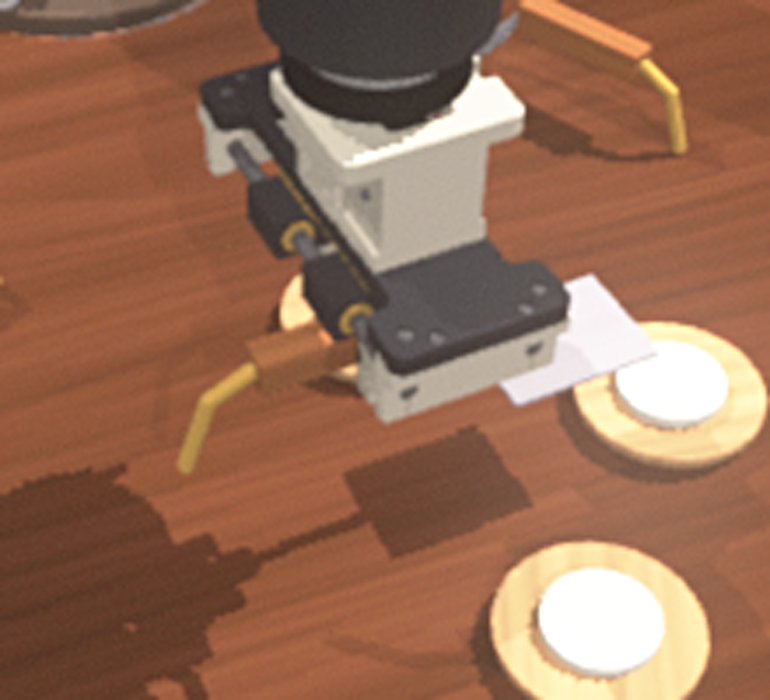

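View pics/side12.png

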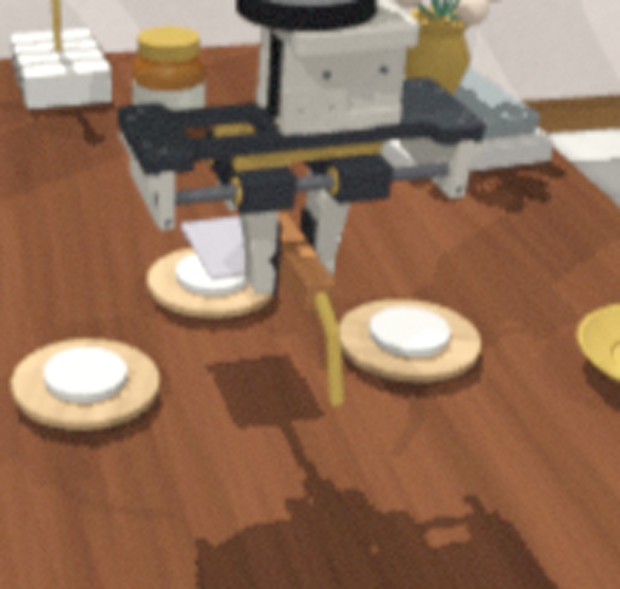

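Request:
{"name": "jog_arm", "arguments": {
  "commands": [
    [0.5,-10,0,0],
    [1.5,-20,0,0],
    [1.5,-24,0,0],
    [1.5,-24,0,0],
    [1.5,-24,0,0],
    [1.5,-24,0,0],
    [1.5,-24,0,0],
    [1.5,-24,0,0],
    [1.5,-20,0,0],
    [0.5,-12,0,0]
  ]
}}

```text
clock: 15.57
tool_pos: [0.5853, -0.2205, 0.0748]
orientation: [180.0, -0.0, -85.8]
force: [0.6, 0.2, -1.5]
opening: 0.0176
```

Request:
{"name": "jog_arm", "arguments": {
  "commands": [
    [0,0,-5,0],
    [0,0,-9,0],
    [0,0,-9,0],
    [0,0,-9,0],
    [0,0,-9,0],
    [0,0,-9,0],
    [0,0,-8,0],
    [0,0,-6,0],
    [0,0,-3,0],
    [0,0,0,0]
  ]
}}

```text
clock: 16.4
tool_pos: [0.5851, -0.2178, 0.007]
orientation: [179.9, 0.0, -85.7]
force: [-0.1, -0.1, -0.9]
opening: 0.0174
```

```bash

python3 -c "
from snap import *
go(13,[('scene',(180,310,130,310),4.4),('side',(160,340,240,440),3.5)])
from h import *
s=pickle.load(open('scene12.pkl','rb'))[1]; print(onz(s,(672.5/3.5-.5+190,383.5/3.5-.5+100),.02))"
```

```text
[ 0.5851 -0.2178  0.007 ] [ 1.7992e+02  1.0000e-02 -8.5700e+01] [-0.1  -0.08 -0.87] [0.031 0.13  0.003] 0.0174
[0.56466262 0.16580484 0.02      ]
```

View pics/scene13.png

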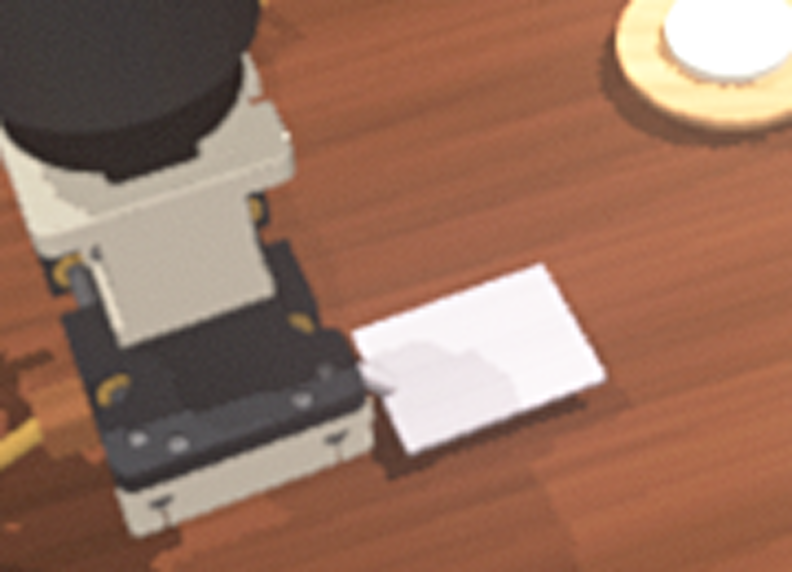

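View pics/side13.png

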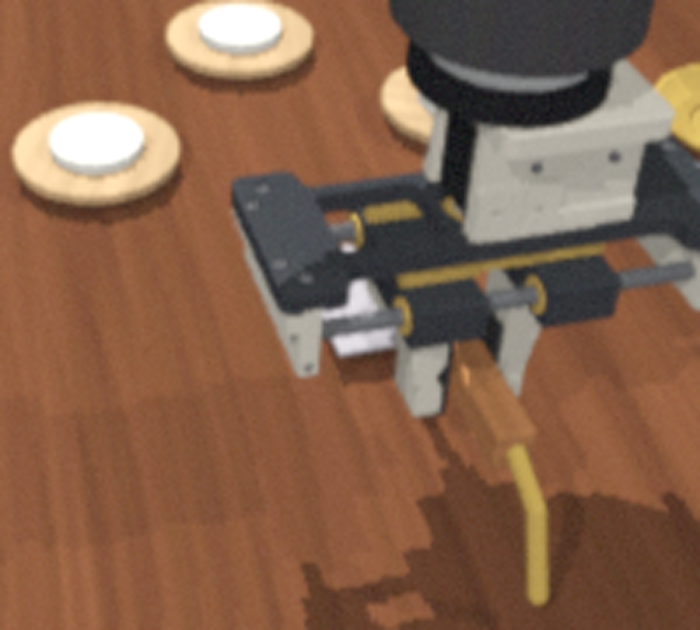

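Request:
{"name": "jog_arm", "arguments": {
  "commands": [
    [0,0,-2,0],
    [0,0,-2,0],
    [0,0,-2,0],
    [0,0,-1,0],
    [0,0,-1,0],
    [0,0,-1,0],
    [0,0,-0.7,0],
    [0,0,0,0],
    [0,0,0,0],
    [0,0,0,0]
  ]
}}

```text
clock: 17.33
tool_pos: [0.5856, -0.218, -0.0017]
orientation: [-180.0, -0.0, -85.7]
force: [0.2, 0.4, -1.0]
opening: 0.0174
```

```bash

python3 -c "
from snap import *
go(14,[('scene',(180,310,130,310),4.4)])"
```

```text
[ 0.5856 -0.218  -0.0017] [-180.    -0.   -85.7] [ 0.23  0.39 -1.01] [0.014 0.181 0.012] 0.0174
```

View pics/scene14.png

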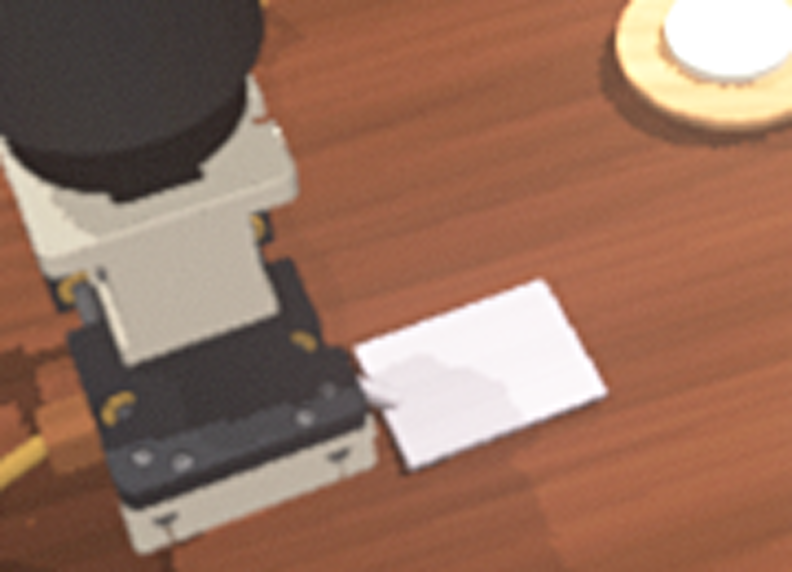

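Nearly down; lower a touch more, then release.

Request:
{"name": "jog_arm", "arguments": {
  "commands": [
    [0,0,-0.5,0],
    [0,0,-0.5,0],
    [0,0,0,0],
    [0,0,0,0],
    [0,0,0,0],
    [0,0,0,0],
    [0,0,0,0],
    [0,0,0,0],
    [0,0,0,0],
    [0,0,0,0]
  ]
}}

```text
clock: 18.22
tool_pos: [0.5856, -0.218, -0.0027]
orientation: [-180.0, 0.0, -85.7]
force: [0.2, 0.0, -2.8]
opening: 0.0179
```

Request:
{"name": "jog_arm", "arguments": {
  "commands": [
    [0,0,0,0],
    [0,0,0,0],
    [0,0,0,0],
    [0,0,0,0],
    [0,0,0,0],
    [0,0,0,0],
    [0,0,0,0],
    [0,0,0,0],
    [0,0,0,0],
    [0,0,0,0]
  ],
  "fingers": 60
}}

```text
clock: 19.05
tool_pos: [0.5856, -0.218, -0.0027]
orientation: [-180.0, -0.0, -85.7]
force: [-0.0, 0.6, 0.1]
opening: 0.0599
```

Request:
{"name": "jog_arm", "arguments": {
  "commands": [
    [0,0,5,0],
    [0,0,10,0],
    [0,0,12,0],
    [0,0,15,0],
    [0,0,15,0],
    [0,0,15,0],
    [0,0,15,0],
    [0,0,12,0],
    [0,0,5,0],
    [0,0,0,0]
  ]
}}

```text
clock: 19.88
tool_pos: [0.5866, -0.2181, 0.1034]
orientation: [-179.8, -0.0, -85.7]
force: [-0.1, -0.8, -0.7]
opening: 0.0602
```

Request:
{"name": "jog_arm", "arguments": {
  "commands": [
    [-5,0,10,0],
    [-15,0,15,0],
    [-20,0,15,0],
    [-20,0,15,0],
    [-20,0,15,0],
    [-20,0,15,0],
    [-20,0,10,0],
    [-20,0,5,0],
    [-10,0,0,0],
    [0,0,0,0]
  ]
}}

```text
clock: 20.72
tool_pos: [0.4335, -0.2179, 0.2016]
orientation: [-180.0, 0.0, -85.7]
force: [-0.4, -0.1, -0.5]
opening: 0.06
```

```bash

python3 -c "
from snap import *
go(15,[('scene',(0,420,0,560),1),('side',(0,420,0,560),1)])"
```

```text
[ 0.4335 -0.2179  0.2016] [-1.7998e+02  2.0000e-02 -8.5730e+01] [-0.35 -0.08 -0.49] [ 0.096  0.145 -0.052] 0.06
```

View pics/scene15.png

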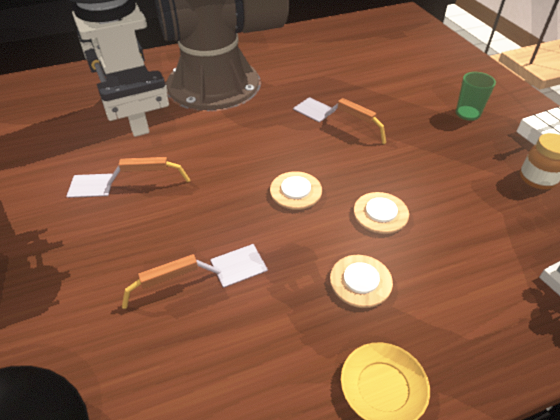

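View pics/side15.png

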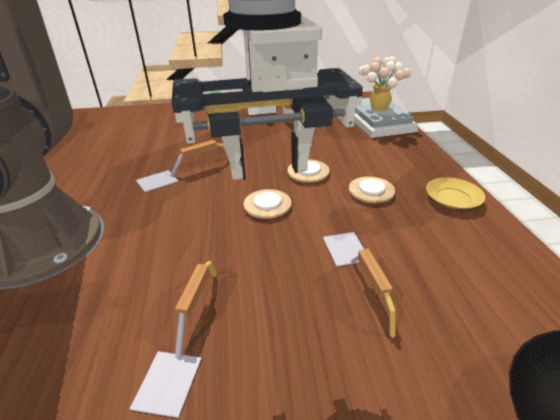

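```bash
python3 - <<'E'
from h import *
a=pickle.load(open("scene15.pkl","rb"))[1];b=pickle.load(open("side15.pkl","rb"))[1]
for n,u,v in [("pad",(381,209),(309,168)),("bladeTL",(246,245),(324,237)),("bladeTR",(267,265),(358,233.5)),("bladeRR",(221,285),(370,258)),("foot",(125,305),(393,330)),("gripback",(140,277),(386,287))]:
    p,e=tri([ray(a,u),ray(b,v)]);print(n,p.round(4),np.round(e[0],2))
cv2.imwrite("pics/f.png",cv2.resize(a["image"][235:310,110:280,::-1],None,fx=4.5,fy=4.5,interpolation=cv2.INTER_CUBIC))
o=pickle.load(open("scene0.pkl","rb"))
for n,(x0,x1,y0,y1) in dict(c1=(268,326,168,212),c3=(328,396,252,310)).items():
    print(n,np.abs(o["image"][y0:y1,x0:x1].astype(int)-a["image"][y0:y1,x0:x1]).mean())
E
```

```text
pad [0.5642 0.1646 0.0191] 0.8
bladeTL [ 0.5455 -0.09    0.0099] 2.93
bladeTR [ 0.6084 -0.078   0.0101] 6.49
bladeRR [ 0.6118 -0.1555  0.0086] 1.15
foot [ 0.5952 -0.3073  0.01  ] 1.36
gripback [ 0.5904 -0.2722  0.0612] 1.49
c1 2.9382183908045976
c3 6.323698444895199
```

View pics/f.png

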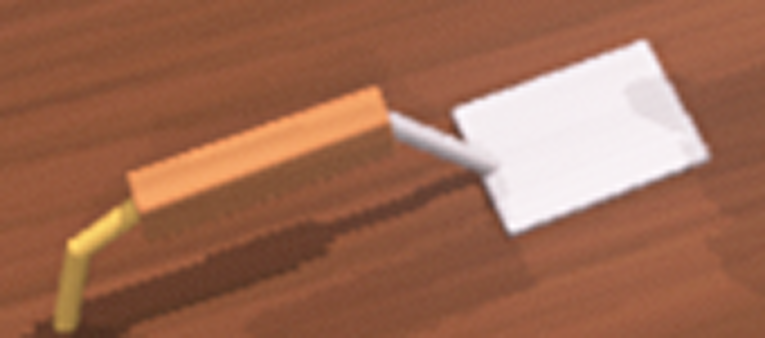

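```bash
python3 - <<'E'
from fit import *
s=pickle.load(open("scene15.pkl","rb"))[1]
mod.update(gbl=(-50,9,60),gbr=(-50,-9,60),gfl=(40,9,60),gfr=(40,-9,60))
fit(s,[(456,107),(647,40),(709,156),(511,235),(129,172),(141,212),(379,86),(390,124)],4.5,(110,235),["rl","tl","tr","rr","gbl","gbr","gfl","gfr"],[.586,-.225,0,1.64,0,0])
from plant import close_job,get_obs
print(get_obs()["clock"]); print(close_job())
E
```

```text
pos [ 0.5781 -0.2238 -0.0101] yaw,pitch,roll [93.02 -1.35  1.24] rms px 0.28
[[ 0.5435 -0.1556 -0.0052]
 [ 0.5393 -0.0757 -0.0034]
 [ 0.6012 -0.0724 -0.0047]
 [ 0.6054 -0.1523 -0.0066]
 [ 0.5731 -0.2755  0.0489]
 [ 0.5911 -0.2746  0.0485]
 [ 0.5684 -0.1857  0.051 ]
 [ 0.5864 -0.1847  0.0507]]
20.8167
the job is handed in; nothing more can be done
None
```

The odd coaster now lies white side up, and the spatula is back flat on the table and released. I handed the job in at 20.8 s; no verdict was reported. I took the farthest spatula by its grip, slid the blade about 15 mm under the red coaster's rim and raised it in an arc until the coaster toppled.

**Last checks**
- **Odd coaster:** its pad top triangulates at (0.564, 0.165), z 0.019. That is flat, and about 111 mm from where it started.
- **Other two coasters:** they look unmoved in the final pictures. The image difference at their places is small.
- **Spatula:** tilt is about 1–2° by a single-view fit, and neither blade nor foot shows a shadow gap. It now lies at about yaw 94°, not its original 72.6°, and about 0.11 m from its old place.
- **Robot:** the arm stood clear of everything, at a tool height of 0.20 m.

**What failed or disagreed**
- **First grasp:** the fingers closed on air. Two-view measurement put the real fingertips about 35 mm higher than the reported TCP. I went 34 mm lower and gripped at 17.5–18 mm, matching the 18 mm bar.
- **Spatula height:** the last two checks do not agree. The single-view fit gave z −0.010 m, and a rough two-view reading gave about +0.009 m with residuals up to 6.5 mm. I think both are too weak in depth to count. The tool height at release (−0.0027 against −0.003 at the grasp) and the shadows say it rests on the table.

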